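# Cam-lock the tool rack into its bay on the farrier's bench

### The arm

A 6-joint arm with a two-finger parallel gripper is mounted at the origin on the work surface. World frame = base frame: x ahead of the robot, y to its left, z up, the work surface at z = 0. Lengths are in m, angles in degrees, forces in N, time in s.
With the tool pointing down it reaches from about 0.375 to 0.9 m from the base axis. Payload 3.1 kg.
Tool frame: the origin (TCP) lies midway between the tips of the shut fingers; the grasp point (between the pads) lies 19 mm behind it; z points along the fingers, y is the line along which they close (so a half turn about z gives the same grasp; the last joint's range is limited). The gripper opens to 87 mm and grips with 3 to 60 N. Pads are 19 mm wide; open, the fingers measure 117 mm over their backs; the gripper's body (75 mm by 190 mm) begins 51 mm behind the grasp point.
Start: joints at [63.398, 30.224, 82.088, -0, 67.689, -10.227], TCP at [0.176, 0.6, 0.223] pointing down, gripper open.
Joint ranges: [-176.69, 176.69], [-43.24, 126.21], [12.49, 139.97], [-82, 262], [0, 151.66], [-163.58, 163.58]. Speed limits (degrees/s): [159.86, 159.86, 180, 180, 180, 180].

### API

Orientations are given as [roll, pitch, yaw] about the fixed x, y, z axes, in that order (R = Rz(yaw) Ry(pitch) Rx(roll)).
In Python, from cell import * gives the robot as it stands.
- The arm moves only by the tool carry_out, never from a script. Its arguments are lists of equal length, an entry for each row: "angular": the turn, a rotation vector about the tool's x, y, z in degrees, a list of three; "translation": the shift along the tool's x, y, z in m, a list of three; "gripper": the finger opening in m, from 0 to 0.087. In form: {"angular": [[rx, ry, rz], ...], "translation": [[tx, ty, tz], ...], "gripper": [gripper, ...]}. A call has exactly 10 rows; each row is the pose to reach, as a shift and turn from the pose commanded when the call began, along the tool's axes at that moment; what a row does not reach only later rows make up. A row lasts 1/10 s, in which the tool goes at most 50 mm and 8.59 degrees, less where a joint would pass 70% of its speed; a pose out of reach is approached as far as the arm can. A call with a gripper value outside its range is refused whole. The fingers move at their own pace and stop on an object; the grip force is fixed at half the most. Time passes only in rows, so rows that repeat a pose let the fingers close, or fill a call up. It gives the time, the measured TCP pose, the force, the opening and the grip force at its end, in the units of the state.
- get_state(): the state, without advancing time (a new reading comes with each control period).
- capture(name): name is "side" or "top" or "wrist"; returns a dict with "image" (384x512x3 uint8, red, green, blue), "fx", "fy", "cx", "cy" (pixels), "R" (3x3) and "t" (3): a world point X has camera coordinates R X + t. Camera axes: x right, y down, z forward; pixel columns grow to the right and rows downward; lengths in m; the calibration is good to about 2 mm. A picture is of the moment at which its call begins. There is no depth.
- sign_off(): hands the job in; it is judged then, once.
Trained networks look in a picture, given as the dict that the camera call returned (one of the last four; its "shot" number tells which), for a name from the list of things; names that differ only in an ending like _2 or _b are one class to them, and where a whole thing is asked for, a point or a joint stands for the part that bears it (a point fixed in the world has none). Each returns a list of dicts, best first, with "conf" (0 to 1); they miss things now and then, are a little off and sometimes report something else, mostly with a low value. They report only what shows in the picture. A call takes as long as a camera call. They do not tell look-alikes from the thing itself.
- recognise(picture, target): "location" ([x, y, z] in m, in world coordinates, good to about 4 mm: the middle of the surface that is visible of it).
- cut_out(picture, target): "mask" (384x512 bool, what is visible of it).
The state is a dict: "time": time; "joint_pos": joint angles; "qvel": joint speeds; "joint_torque": joint torques, N m; "ee_pos": TCP position; "orientation": TCP orientation; "ft_force": force on the tool from outside, world axes, zero at the start; "moment": the same for the moment, N m; "finger_gap": finger opening in m; "grasp_force": force on a finger pad.
Only numpy, scipy, OpenCV 4.12 (cv2) and the standard library are available. Lean on these libraries where they do the work, as an engineer would, in place of code of your own. Each camera call takes 0.05 s, during which the arm holds its last target. There are 200 camera calls.

### The job

The oak tool rack stands in one of the two bays on the bench, with its bolt in the cam disc's slot but still a gap between it and its stops. Turn that bay's cam by its handle clockwise, half a turn until it stops, so that the hook draws the bolt in and the rack is tight against its stops, then let go. Leave the cam of the empty bay as it is.

Things in the scene. Friction and masses are not known exactly. Their poses are not given: they have to be found in the camera images.
- cam (a joint): Cam of the bay with the rack: dark steel disc, 108 mm across, with a spiral slot, turning about the vertical pivot cam_axis. Grows clockwise seen from above; starts 0.05 to 0.35 rad (open), stops at 3.2. At q the handle arm points along (sin q, cos q) in cam_axis's x, y: +y open, past +x, to -y locked. Greased but stiff (0.2 N m, about 4 to 8 N at the knob); stays where left.
- cam_knob (a point): Upright round black knob on that cam's handle arm, 18 mm in diameter, 45 mm tall (60 to 105 mm above the table), 62 mm from the pivot, free to spin on its own pin. This point: on the knob's axis, 88 mm above the table, a good height to grasp. It goes round with the cam.
- cam_axis (a point): Pivot of that cam, at the top of the bay's fixed 20 mm thick board. z up, -x along the bolt to the rack, +x away from the rack. It does not turn with the cam. Each time the bay has another place and yaw (up to 0.2 rad), left or right of the empty one.
- rack: Loose oak tool rack, block 60 x 110 x 45 mm with short steel punches (to 30 mm more), 0.5 to 0.9 kg, between two guide rails. Origin: centre of the block's underside; x towards the cam. Its bolt ends in an upright stud, 10 mm in diameter, 83 mm along x, in the cam's slot. Tight at the stops when the origin is 103 mm from the pivot; starts 117 to 120 mm off (gap 15 to 18 mm).
- spare_knob (a point): Knob of the empty bay's cam (same make and sizes, no rack and no bolt in its slot): point on the knob's axis 88 mm above the table. Not to be moved.
Mind the look-alikes: they are no part of the job. Of the things that look like the rack, the smallest one is meant.

How it is judged (in metres and radians):
At the end, for the whole second after the job is handed in: The cam with the rack's bolt is turned to at least 2.85 rad (half a turn to within about 17 degrees), the rack stands level and still in its bay with its origin no more than 108 mm from the pivot along the bolt (gap to the stops about 6 mm or less) (value of joint cam above 2.85 rad and x of rack in the frame of cam_axis above -0.108 m and angle between rack's own z axis and vertical below 0.1 rad and linear speed of rack below 0.02 m/s); the robot touches nothing.
It fails at once if the empty bay's cam is turned (its knob moved more than 20 mm) (distance of spare_knob from where it was at the start of the episode above 0.02 m).
It also fails if it takes over 43 s, if anything falls off the work surface, if the arm or the gripper's body presses on something with over 40 N, if the wrist force passes 120 N, or if a joint passes its speed limit or range.

## Working session

There is one attempt and no reset: what is moved stays moved. The work goes in short steps, Python scripts to look and compute and a tool call to move; the robot and the scene stay as the last step left them, time stands still between calls to the robot, and variables do not carry over. Pictures are saved under pics/ and viewed, at most 10 in all, crops included, and the job is handed in when it is done.

Besides the shell and the picture viewer there is one more tool, called after "Request:" by a JSON object that holds its "name" and its "arguments", one argument or row to a line. carry_out: Moves the arm, as the interface text tells. Its arguments: {"type":"object","properties":{"angular":{"type":"array"},"translation":{"type":"array"},"gripper":{"type":"array"}},"required":["angular","translation","gripper"]}

```bash
mkdir -p pics
python3 - <<'E'
from cell import *
import cv2,numpy as np
a=capture("top");b=capture("side")
cv2.imwrite("pics/top.png",a["image"][...,::-1]);cv2.imwrite("pics/side.png",b["image"][...,::-1])
for p in(a,b):
  for n in("cam_knob","cam","rack","spare_knob"):
    for d in recognise(p,n)[:4]: print(n,np.round(d["location"],3),round(d["conf"],2),np.round(np.argwhere(cut_out(p,n)[0]["mask"]).mean(0)) if cut_out(p,n) else 0)
s=get_state();print(s["time"],s["ee_pos"],s["orientation"])
E
```

```text
cam_knob [ 0.576 -0.138  0.052] 0.93 [134. 281.]
cam_knob [0.555 0.147 0.058] 0.61 [134. 281.]
cam [ 0.577 -0.137  0.05 ] 0.67 [134. 281.]
rack [ 0.457 -0.15   0.063] 0.92 [154. 386.]
rack [ 0.53  -0.401  0.062] 0.88 [154. 386.]
rack [ 0.274 -0.335  0.061] 0.85 [154. 386.]
spare_knob [0.557 0.146 0.055] 0.94 [141. 160.]
cam_knob [ 0.569 -0.152  0.048] 0.98 [202. 318.]
cam [ 0.574 -0.149  0.051] 0.83 [202. 318.]
rack [ 0.517 -0.43   0.066] 0.81 [209. 278.]
rack [ 0.273 -0.369  0.058] 0.81 [209. 278.]
rack [ 0.452 -0.17   0.063] 0.65 [209. 278.]
spare_knob [0.554 0.141 0.052] 0.57 [159. 277.]
1.8 [0.17615115 0.5996354  0.22254159] [-1.79997642e+02 -6.73207930e-05  1.63627943e+02]
```

View pics/top.png

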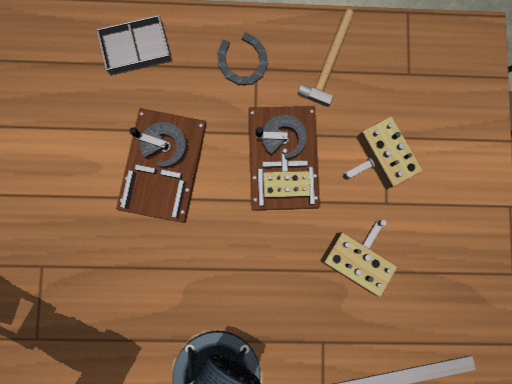

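View pics/side.png

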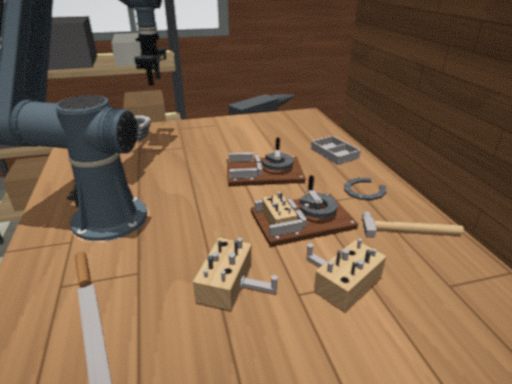

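The side and top views show the small rack in the bay on the right, at top px (287,184). Its cam's knob is at about (260,133) and its pivot near (285,135). The spare bay on the left is empty, at about (165,145).

```bash
cat > h.py <<'E'
from cell import *
import cv2,numpy as np
def plane(p,u,v,z):
    d=p["R"].T@np.array([(u-p["cx"])/p["fx"],(v-p["cy"])/p["fy"],1]);c=-p["R"].T@p["t"]
    return c+d*(z-c[2])/d[2]
def pix(p,X):
    c=p["R"]@np.array(X)+p["t"];return np.array([p["fx"]*c[0]/c[2]+p["cx"],p["fy"]*c[1]/c[2]+p["cy"]])
E
python3 - <<'E'
from h import *
a=capture("top")
cv2.imwrite("pics/crop.png",cv2.resize(a["image"][95:220,235:335,::-1],None,fx=4.8,fy=4.8,interpolation=cv2.INTER_CUBIC))
print(-a["R"].T@a["t"],a["fx"])
for u,v,z in[(259,133,.105),(285,135,.06),(252,109,.02),(313,109,.02),(254,207,.02),(316,205,.02)]:print(u,v,np.round(plane(a,u,v,z),4))
E
```

```text
[ 0.32975279 -0.06174326  1.05787915] 423.4096012524886
259 133 [ 0.5679 -0.0879  0.105 ]
285 135 [ 0.576  -0.1519  0.06  ]
252 109 [ 0.6503 -0.0714  0.02  ]
313 109 [ 0.655  -0.2258  0.02  ]
254 207 [ 0.4033 -0.0815  0.02  ]
316 205 [ 0.4115 -0.2345  0.02  ]
```

View pics/crop.png

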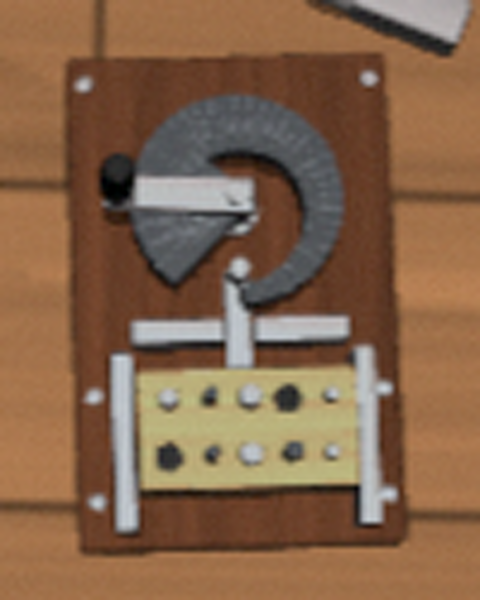

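The crop shows the knob top at px (259.4,130), the knob base at (259.4,137.5), the disc centre near (284.6,137), and the board screws. The handle points left (+y) and the stud is in the slot.

Run:
```python
from h import *
a=capture("top")
f=lambda x,y,z:plane(a,235+x/4.8-.4,95+y/4.8-.4,z)
for n,x,y,z in[("ktop",117,168,.105),("kbase",117,203,.06),("disc",238,201,.045),("nut",240,218,.05),("stud",239,266,.055),("s1",84,84,.02),("s2",369,78,.02),("s3",97,502,.02),("s4",388,494,.02)]:print(n,np.round(f(x,y,z),4))
s=[f(84,84,.02),f(369,78,.02),f(97,502,.02),f(388,494,.02)]
d=s[0]-s[2]+s[1]-s[3];yaw=np.arctan2(d[1],d[0]);print("yaw",yaw,np.degrees(yaw))
c=f(238,201,.045);ax=[np.cos(yaw),np.sin(yaw)];ay=[-ax[1],ax[0]]
k=(f(117,168,.105)+f(117,203,.06))/2;r=(k-c)[:2];print("knob rel",r@ax,r@ay)
r=(f(239,266,.055)-c)[:2];print("stud rel",r@ax,r@ay)
```

```text
ktop [ 0.5759 -0.0876  0.105 ]
kbase [ 0.5696 -0.0892  0.06  ]
disc [ 0.5759 -0.1513  0.045 ]
nut [ 0.5659 -0.152   0.05  ]
stud [ 0.5402 -0.1513  0.055 ]
s1 [ 0.6423 -0.0718  0.02  ]
s2 [ 0.6501 -0.2219  0.02  ]
s3 [ 0.4226 -0.0831  0.02  ]
s4 [ 0.43  -0.233  0.02 ]
yaw 0.050835312376483165 2.9126488494016445
knob rel -1.1932119634966634e-05 0.06295398748207238
stud rel -0.03572352803048556 0.001772566182716451
```

Request:
{"name": "carry_out", "arguments": {
  "angular": [
    [0, 0, -2],
    [0, 0, -4],
    [0, 0, -6],
    [0, 0, -8],
    [0, 0, -10],
    [0, 0, -12],
    [0, 0, -14],
    [0, 0, -16],
    [0, 0, -18],
    [0, 0, -19.5]
  ],
  "translation": [
    [-0.03, -0.029, 0],
    [-0.06, -0.057, 0],
    [-0.09, -0.085, 0],
    [-0.12, -0.114, 0],
    [-0.15, -0.142, 0],
    [-0.18, -0.171, 0],
    [-0.21, -0.2, 0],
    [-0.24, -0.228, 0],
    [-0.27, -0.256, 0],
    [-0.3, -0.285, 0]
  ],
  "gripper": [0.06, 0.06, 0.06, 0.06, 0.06, 0.06, 0.06, 0.06, 0.06, 0.06]
}}

```text
time: 2.9
ee_pos: [0.3845, 0.2403, 0.2229]
orientation: [180.0, 0.1, -176.8]
ft_force: [0.2, 0.1, 0.7]
finger_gap: 0.0602
grasp_force: 0.0
```

Request:
{"name": "carry_out", "arguments": {
  "angular": [
    [0, 0, 0],
    [0, 0, 0],
    [0, 0, 0],
    [0, 0, 0],
    [0, 0, 0],
    [0, 0, 0],
    [0, 0, 0],
    [0, 0, 0],
    [0, 0, 0],
    [0, 0, 0]
  ],
  "translation": [
    [-0.021, -0.042, 0],
    [-0.042, -0.084, 0],
    [-0.063, -0.126, 0],
    [-0.084, -0.168, 0],
    [-0.105, -0.21, 0],
    [-0.126, -0.252, 0],
    [-0.147, -0.294, 0],
    [-0.168, -0.325, 0],
    [-0.173, -0.34, 0],
    [-0.173, -0.34, 0]
  ],
  "gripper": [0.06, 0.06, 0.06, 0.06, 0.06, 0.06, 0.06, 0.06, 0.06, 0.06]
}}

```text
time: 3.9
ee_pos: [0.5755, -0.0903, 0.2223]
orientation: [-180.0, 0.0, -177.0]
ft_force: [-0.4, 0.3, -0.4]
finger_gap: 0.0599
grasp_force: 0.0
```

Run:
```python
from h import *
a=capture("wrist")
im=a["image"][...,::-1].copy()
for X in[(.573,-.151,.045),(.575,-.088,.105),(.575,-.088,.06)]:
  p=pix(a,X);print(p); cv2.circle(im,tuple(int(v) for v in p),3,(0,0,255),1)
cv2.imwrite("pics/w1.png",im)
print(get_state()["ee_pos"],recognise(a,"cam_knob")[:2])
```

```text
[203.94503999 170.43773294]
[253.70891016 186.67854959]
[253.57898847 177.18652413]
[ 0.57423135 -0.08839623  0.22216387] [{'location': [0.5788, -0.1391, 0.0532], 'conf': 0.87}, {'location': [0.4597, -0.1576, 0.065], 'conf': 0.42}]
```

View pics/w1.png

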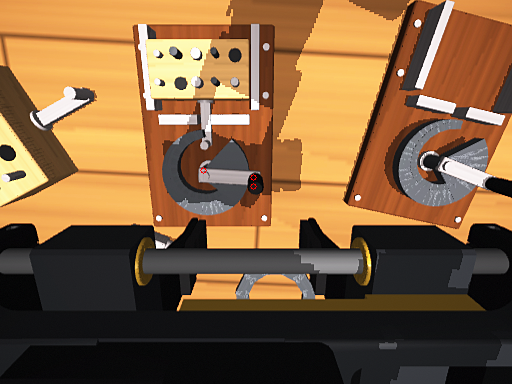

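The wrist view shows the knob at about (256,182) and the disc spanning columns 163–249, with its bottom edge at row 217. One refinement: I'll fit the disc outline with its known radius.

Run:
```python
from h import *
from scipy.optimize import least_squares
a=capture("wrist");b=capture("top")
for p,box in((a,(125,220,155,255)),(b,(110,165,255,312))):
  h=cv2.cvtColor(p["image"],cv2.COLOR_RGB2HSV).astype(int)
  m=((h[...,1]<70)&(h[...,2]>40)&(h[...,2]<150))
  M=np.zeros_like(m);r0,r1,c0,c1=box;M[r0:r1,c0:c1]=m[r0:r1,c0:c1]
  M=cv2.morphologyEx(M.astype(np.uint8),cv2.MORPH_OPEN,np.ones((3,3)))
  n,l,s,_=cv2.connectedComponentsWithStats(M);k=1+s[1:,4].argmax()
  hull=cv2.convexHull(np.argwhere(l==k)[:,::-1].astype(np.int32))[:,0]
  for z in(.03,.045):
    P=np.array([plane(p,u,v,z)[:2] for u,v in hull])
    f=least_squares(lambda x:np.hypot(*(P-x[:2]).T)-x[2],[.575,-.15,.054],loss="soft_l1",f_scale=.001)
    print(z,s[k],np.round(f.x,4),len(P),np.round(f.cost*1e6))
  K=((h[...,2]<45))
  Kc=np.zeros_like(K); q=pix(p,(.575,-.088,.085)).astype(int);Kc[q[1]-14:q[1]+15,q[0]-14:q[0]+15]=K[q[1]-14:q[1]+15,q[0]-14:q[0]+15]
  e=np.argwhere(Kc);print("knob",e.mean(0),e.min(0),e.max(0),plane(p,*e.mean(0)[::-1],.085),len(e))
```

```text
0.03 [ 160  132   84   83 2327] [ 0.5805 -0.1524  0.0566] 27 4.0
0.045 [ 160  132   84   83 2327] [ 0.5771 -0.1497  0.0542] 27 4.0
knob [185.36330935 251.97841727] [171 244] [195 260] [ 0.57655831 -0.08642406  0.085     ] 278
0.03 [ 255  110   37   54 1285] [ 0.5882 -0.1212  0.0718] 9 74.0
0.045 [ 255  110   37   54 1285] [ 0.5845 -0.1203  0.0707] 9 73.0
knob [135.70967742 265.19354839] [120 250] [146 268] [ 0.56679299 -0.1030662   0.085     ] 31
```

Request:
{"name": "carry_out", "arguments": {
  "angular": [
    [0, 0, 0],
    [0, 0, 0],
    [0, 0, 0],
    [0, 0, 0],
    [0, 0, 0],
    [0, 0, 0],
    [0, 0, 0],
    [0, 0, 0],
    [0, 0, 0],
    [0, 0, 0]
  ],
  "translation": [
    [-0.002, 0, 0.02],
    [-0.002, 0, 0.045],
    [-0.002, 0, 0.07],
    [-0.002, 0, 0.095],
    [-0.002, 0, 0.115],
    [-0.002, 0, 0.13],
    [-0.002, 0, 0.14],
    [-0.002, 0, 0.148],
    [-0.002, 0, 0.152],
    [-0.002, 0, 0.152]
  ],
  "gripper": [0.06, 0.06, 0.06, 0.06, 0.06, 0.06, 0.06, 0.06, 0.06, 0.06]
}}

```text
time: 5.1
ee_pos: [0.5768, -0.088, 0.0705]
orientation: [180.0, -0.0, -176.9]
ft_force: [-0.1, -0.7, 0.1]
finger_gap: 0.0601
grasp_force: 0.0
```

Request:
{"name": "carry_out", "arguments": {
  "angular": [
    [0, 0, 0],
    [0, 0, 0],
    [0, 0, 0],
    [0, 0, 0],
    [0, 0, 0],
    [0, 0, 0],
    [0, 0, 0],
    [0, 0, 0],
    [0, 0, 0],
    [0, 0, 0]
  ],
  "translation": [
    [0, 0, 0],
    [0, 0, 0],
    [0, 0, 0],
    [0, 0, 0],
    [0, 0, 0],
    [0, 0, 0],
    [0, 0, 0],
    [0, 0, 0],
    [0, 0, 0],
    [0, 0, 0]
  ],
  "gripper": [0.04, 0.03, 0.02, 0.012, 0.01, 0.01, 0.01, 0.01, 0.01, 0.01]
}}

```text
time: 6.1
ee_pos: [0.5768, -0.0875, 0.0706]
orientation: [179.9, -0.0, -176.9]
ft_force: [0.1, 6.7, 2.7]
finger_gap: 0.0172
grasp_force: 30.0
```

Request:
{"name": "carry_out", "arguments": {
  "angular": [
    [0, 0, 0],
    [0, 0, 0],
    [0, 0, 0],
    [0, 0, 0],
    [0, 0, 0],
    [0, 0, 0],
    [0, 0, 0],
    [0, 0, 0],
    [0, 0, 0],
    [0, 0, 0]
  ],
  "translation": [
    [-0.005, 0, 0],
    [-0.01, -0.001, 0],
    [-0.0145, -0.0023, 0],
    [-0.019, -0.004, 0],
    [-0.0235, -0.006, 0],
    [-0.028, -0.0085, 0],
    [-0.032, -0.0113, 0],
    [-0.036, -0.0143, 0],
    [-0.0395, -0.0177, 0],
    [-0.043, -0.0214, 0]
  ],
  "gripper": [0.01, 0.01, 0.01, 0.01, 0.01, 0.01, 0.01, 0.01, 0.01, 0.01]
}}

```text
time: 7.1
ee_pos: [0.6203, -0.1059, 0.0706]
orientation: [179.9, -0.1, -176.9]
ft_force: [-2.1, 6.7, 4.0]
finger_gap: 0.0173
grasp_force: 30.0
```

Request:
{"name": "carry_out", "arguments": {
  "angular": [
    [0, 0, 0],
    [0, 0, 0],
    [0, 0, 0],
    [0, 0, 0],
    [0, 0, 0],
    [0, 0, 0],
    [0, 0, 0],
    [0, 0, 0],
    [0, 0, 0],
    [0, 0, 0]
  ],
  "translation": [
    [-0.003, -0.004, 0],
    [-0.0058, -0.008, 0],
    [-0.0081, -0.0124, 0],
    [-0.0102, -0.017, 0],
    [-0.0118, -0.0216, 0],
    [-0.0131, -0.0264, 0],
    [-0.014, -0.0313, 0],
    [-0.0145, -0.0362, 0],
    [-0.0146, -0.0412, 0],
    [-0.0143, -0.0461, 0]
  ],
  "gripper": [0.01, 0.01, 0.01, 0.01, 0.01, 0.01, 0.01, 0.01, 0.01, 0.01]
}}

```text
time: 8.1
ee_pos: [0.6382, -0.1515, 0.0706]
orientation: [179.9, 0.0, -176.9]
ft_force: [-0.0, 5.3, 2.8]
finger_gap: 0.0174
grasp_force: 30.0
```

Request:
{"name": "carry_out", "arguments": {
  "angular": [
    [0, 0, 0],
    [0, 0, 0],
    [0, 0, 0],
    [0, 0, 0],
    [0, 0, 0],
    [0, 0, 0],
    [0, 0, 0],
    [0, 0, 0],
    [0, 0, 0],
    [0, 0, 0]
  ],
  "translation": [
    [0.0007, -0.005, 0],
    [0.0018, -0.0098, 0],
    [0.0032, -0.0145, 0],
    [0.0051, -0.0191, 0],
    [0.0073, -0.0235, 0],
    [0.0098, -0.0278, 0],
    [0.0127, -0.0318, 0],
    [0.0159, -0.0356, 0],
    [0.0194, -0.0392, 0],
    [0.0231, -0.0424, 0]
  ],
  "gripper": [0.01, 0.01, 0.01, 0.01, 0.01, 0.01, 0.01, 0.01, 0.01, 0.01]
}}

```text
time: 9.1
ee_pos: [0.6179, -0.1954, 0.0706]
orientation: [179.9, 0.1, -176.9]
ft_force: [2.4, 5.2, 2.6]
finger_gap: 0.0171
grasp_force: 30.0
```

Request:
{"name": "carry_out", "arguments": {
  "angular": [
    [0, 0, 0],
    [0, 0, 0],
    [0, 0, 0],
    [0, 0, 0],
    [0, 0, 0],
    [0, 0, 0],
    [0, 0, 0],
    [0, 0, 0],
    [0, 0, 0],
    [0, 0, 0]
  ],
  "translation": [
    [0.0035, -0.0026, 0],
    [0.0071, -0.0049, 0],
    [0.011, -0.007, 0],
    [0.0149, -0.0088, 0],
    [0.019, -0.0103, 0],
    [0.0231, -0.0115, 0],
    [0.0274, -0.0124, 0],
    [0.0317, -0.0131, 0],
    [0.036, -0.0134, 0],
    [0.0391, -0.0135, 0]
  ],
  "gripper": [0.01, 0.01, 0.01, 0.01, 0.01, 0.01, 0.01, 0.01, 0.01, 0.01]
}}

```text
time: 10.1
ee_pos: [0.5804, -0.2114, 0.0706]
orientation: [180.0, 0.2, -176.9]
ft_force: [4.1, 5.5, 0.6]
finger_gap: 0.017
grasp_force: 30.0
```

Request:
{"name": "carry_out", "arguments": {
  "angular": [
    [0, 0, 0],
    [0, 0, 0],
    [0, 0, 0],
    [0, 0, 0],
    [0, 0, 0],
    [0, 0, 0],
    [0, 0, 0],
    [0, 0, 0],
    [0, 0, 0],
    [0, 0, 0]
  ],
  "translation": [
    [0.002, 0, 0],
    [0.004, 0, 0],
    [0.004, 0, 0],
    [0.004, 0, 0],
    [0.003, 0, 0],
    [0.002, 0, 0],
    [0.002, 0, 0],
    [0.002, 0, 0],
    [0.002, 0, 0],
    [0.002, 0, 0]
  ],
  "gripper": [0.01, 0.01, 0.01, 0.01, 0.03, 0.05, 0.06, 0.06, 0.06, 0.06]
}}

```text
time: 11.1
ee_pos: [0.5766, -0.2121, 0.0705]
orientation: [-180.0, -0.0, -176.9]
ft_force: [-0.6, 0.0, -0.2]
finger_gap: 0.056
grasp_force: 0.0
```

Request:
{"name": "carry_out", "arguments": {
  "angular": [
    [0, 0, 0],
    [0, 0, 0],
    [0, 0, 0],
    [0, 0, 0],
    [0, 0, 0],
    [0, 0, 0],
    [0, 0, 0],
    [0, 0, 0],
    [0, 0, 0],
    [0, 0, 0]
  ],
  "translation": [
    [0, 0, -0.01],
    [0, 0, -0.03],
    [0, 0, -0.05],
    [0, 0, -0.08],
    [0, 0, -0.11],
    [0, 0, -0.14],
    [0, 0, -0.17],
    [0, 0, -0.18],
    [0, 0, -0.18],
    [0, 0, -0.18]
  ],
  "gripper": [0.06, 0.06, 0.06, 0.06, 0.06, 0.06, 0.06, 0.06, 0.06, 0.06]
}}

```text
time: 12.1
ee_pos: [0.576, -0.2115, 0.2495]
orientation: [179.9, -0.1, -176.9]
ft_force: [0.8, 0.2, -0.3]
finger_gap: 0.0601
grasp_force: 0.0
```

Run:
```python
from h import *
a=capture("wrist")
im=a["image"][...,::-1].copy()
y=.05;c=np.array([.576,-.15])
for q in(2.85,3.2):
  k=c+.062*np.array([np.sin(q)*np.cos(y)-np.cos(q)*np.sin(y),np.sin(q)*np.sin(y)+np.cos(q)*np.cos(y)])
  p=pix(a,(*k,.105));print(p);cv2.circle(im,tuple(int(v) for v in p),2,(0,0,255),-1)
for x in(-.108+.083,-.103+.083):
  p=pix(a,(c[0]+x,c[1]+x*y,.05));print(p);cv2.circle(im,tuple(int(v) for v in p),1,(0,255,0),-1)
cv2.imwrite("pics/w2.png",cv2.resize(im,None,fx=1.5,fy=1.5))
```

```text
[253.066969  198.5026871]
[251.00228521 180.76938295]
[297.81510248 155.63994082]
[297.62712115 159.38306299]
```

View pics/w2.png

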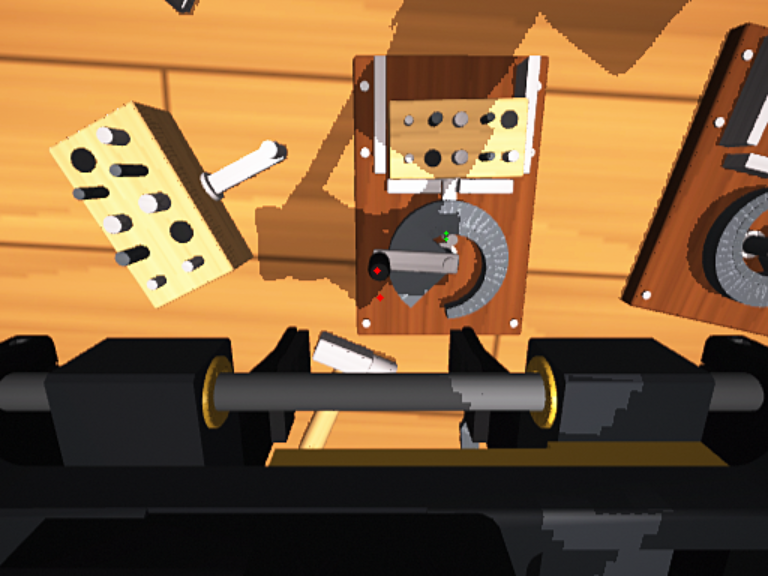

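The wrist view shows the knob at (378,267), on the marker for the 3.2 rad stop at (377,271) and well past the 2.85 one. The rack is drawn against the stops at (450,185), the stud is near (450,240), and the gripper is clear.

```bash
python3 -c "
from cell import *
print(sign_off())"
```

```text
the job is handed in; nothing more can be done
None
```

I turned the occupied bay's cam half a turn clockwise, to about its 3.2 rad stop. The last picture shows the rack drawn up against its stops. I let go of the knob, never touched the empty bay's cam, and handed the job in at about 12 s; no verdict came back.

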